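# Lay out a PCR set-up deck

### The job

Lay out the white deck for a PCR set-up, starting with the tube rack: set it on top of the cooling block, centred and with its long side along the block's, before you touch the rest. Then centre the empty reagent trough on the middle pad, between the cooling block and the waste cup, the tip box on the end pad next to the waste cup, and the small amber bottle, upright, on the end pad next to the cooling block; trough and tip box lie with their long sides along their pads' long sides. Leave the waste cup and the wide white jar where they stand, and let everything go at the end.

Things in the scene. Friction and masses are not known exactly. Their poses are not given: they have to be found in the camera images.
- rack_mid (a point): Tube rack: a white plastic block 92 mm (x, long side) by 46 mm (y) by 26 mm high, with 18 small capped tubes that show 8 mm above it in three rows of six (look only; total height 34 mm), 90 g. This point is the centre of the block, 13 mm above its underside. z up. Loose on the bench at the start, in any of four places beyond the deck, turned by up to 0.4 rad.
- trough_mid (a point): Reagent trough: an empty open white plastic box 104 mm (x, long side) by 42 mm (y) by 32 mm high, walls 4 mm, 60 g. This point is its centre, 16 mm above its underside. z up. Loose on the bench at the start, in any of four places beyond the deck, turned by up to 0.4 rad.
- tips_mid (a point): Tip box: a grey plastic box with a black top full of white tip ends in rows of four by six, 74 mm (x, long side) by 54 mm (y) by 46 mm high (tip ends 3 mm more, look only), 110 g. This point is its centre, 23 mm above its underside. z up. Loose on the bench at the start, in any of four places beyond the deck, turned by up to 0.4 rad.
- bottle_mid (a point): Small round amber bottle with a paper label and a white cap, diameter 44 mm over its lower body, 75 mm high with a narrower neck and cap, 120 g. This point is on its axis, half-way up, 37.5 mm above its underside. z up along its axis. Loose on the bench at the start, in any of four places beyond the deck, turned by up to 0.4 rad.
- cooler: Cooling block, fixed on the deck: a grey plastic base 112 mm (x) by 72 mm (y) with a flat aluminium top 104 by 64 mm; 34 mm high in all. Origin at the centre of its underside, so its flat top is 34 mm above that. x, the long side, runs across the deck; z up. It stands either between the left and middle pads or between the middle and right pads; the waste cup has the other of these two places.
- waste: Waste cup: an open round white plastic cup, 68 mm across the rim, 70 mm high, standing loose on the deck in the place that the cooling block does not have. Origin at the centre of its underside. To be left where it is.
- pad_left: Left end pad of the deck, as seen from the robot (the robot's left, +y): a dark rubber mat 114 mm (x) by 82 mm (y), 4 mm thick, fixed on the white deck plate. Origin at the centre of its underside, so the surface to set things on is 4 mm above it (10 mm above the bench). x runs across the deck, roughly away from the robot; y along the deck to the robot's left; z up.
- pad_middle: Middle pad of the deck, as seen from the robot (in the middle of the row; the cooling block and the waste cup stand 125 mm to either side of it): a dark rubber mat 114 mm (x) by 82 mm (y), 4 mm thick, fixed on the white deck plate. Origin at the centre of its underside, so the surface to set things on is 4 mm above it (10 mm above the bench). x runs across the deck, roughly away from the robot; y along the deck to the robot's left; z up.
- pad_right: Right end pad of the deck, as seen from the robot (the robot's right, -y): a dark rubber mat 114 mm (x) by 82 mm (y), 4 mm thick, fixed on the white deck plate. Origin at the centre of its underside, so the surface to set things on is 4 mm above it (10 mm above the bench). x runs across the deck, roughly away from the robot; y along the deck to the robot's left; z up.
- jar: Wide white screw jar with a black lid, 72 mm across, 70 mm high, standing loose on the bench at the robot's left. Not part of the job, to be left where it is. Origin at the centre of its underside. Also on the bench, unlisted, at the robot's right: a kitchen-type timer and a marker pen, not part of the job. The deck that carries pads, cooling block and waste cup is a white plate 130 by 630 by 6 mm lying on the bench, its five places 125 mm apart in a row.
Mind the look-alikes: they are no part of the job. Leave any pink or red look-alike of the part that bears rack_mid alone.

How it is judged:
By the outcome, as a careful person would: the job done as asked, in the order asked, and still so for the second after the job is handed in, with the robot touching nothing.
It also fails if it takes over 128 s, if anything falls off the work surface, if the arm or the gripper's body presses on something with over 40 N, if the wrist force passes 120 N, or if a joint passes its speed limit or range.

### The arm

A 7-joint arm with a two-finger parallel gripper is mounted at the origin on the work surface. World frame = base frame: x ahead of the robot, y to its left, z up, the work surface at z = 0. Lengths are in m, angles in rad, forces in N, time in s.
With the tool pointing down it reaches from about 0.425 to 0.95 m from the base axis. Payload 16.7 kg.
Tool frame: the origin (TCP) lies between the finger pads; the fingertips stand ctrl.tip_reach ahead of it and the grasp point (between the pads) lies 11 mm behind it (ctrl.tip_reach is the distance from the TCP to the fingertips, in m); x points along the fingers, y is the direction in which the jaws open and shut, and the axes are right-handed (so a half turn about x gives the same grasp; the last joint's range is limited). The gripper opens to 94 mm and grips with 3 to 60 N. Pads are 16 mm wide; open, the fingers measure 119 mm over their backs; the gripper's body (75 mm by 177 mm) begins 78 mm behind the grasp point.
Start: joints at [-1.48, 0.426, 0.074, 1.606, -0.034, 1.111, -0.067], TCP at [0.16, 0.656, 0.213] pointing down, gripper open.
Joint ranges: [-2.85, 2.85], [-0.5, 2.14], [-1.23, 1.37], [0.21, 2.46], [-1.02, 4.16], [0.16, 2.05], [-2.73, 2.73]. Speed limits (rad/s): [1.89, 1.89, 2.39, 2.39, 3.01, 3.01, 3.01].

### API

Orientations are given as a rotation vector (axis times angle).
In Python, from workcell import state, get_image, camera_model, job, look_for, ctrl gives the robot as it stands.
- The arm moves only by the shell command python3 -m jog 'ROWS' [FORCE]. ROWS is JSON, a list that holds one entry, the list of rows, each a list of 7 numbers: the turn, a rotation vector about the tool's x, y, z in rad, then the shift along the tool's x, y, z in cm, then the opening, from 0 (shut) to 1 (fully open). In form: [[[rx, ry, rz, tx, ty, tz, gripper], ...]]. A call has exactly 5 rows; each row shifts and turns the commanded pose from where the row before left it, along the tool's axes as they then stand; what a row does not reach is not made up. A row lasts 1/8 s, in which the tool goes at most 62.5 mm and 10.7 degrees, less where a joint would pass 70% of its speed; a pose out of reach is approached as far as the arm can. A call with a gripper value outside its range is refused whole. The fingers move at their own pace and stop on an object; FORCE is the grip in N (left out, the last holds). Time passes only in rows, so rows that do not move let the fingers close, or fill a call up. It gives the time, the measured TCP pose, the force and the opening at its end, in the units of the state.
- state(): the state, without advancing time (a new reading comes with each control period).
- get_image(name): name is "scene" or "side" or "wrist"; returns the picture (480x640x3 uint8, red, green, blue); there is no depth.
- camera_model(name): a dict with "camera_matrix" (3x3 intrinsics, pixels), "extrinsics" (4x4, takes a point from camera to world coordinates); the wrist camera has in their place "hand_eye" (4x4, takes a point from camera to tool coordinates, whose origin is the TCP and whose axes are the tool frame's). Camera axes: x right, y down, z forward; pixel columns grow to the right and rows downward; lengths in m; the calibration is good to about 2 mm. The wrist camera is an equidistant fisheye: a pixel r from the principal point sees the ray r / f radians off the axis. A picture is of the moment at which its call begins: read the wrist's pose just before it. camera_model takes no time and is no camera call.
- job.job_done(): hands the job in, once; it reports no verdict.
Trained networks look in the newest picture that a camera, given by its name, has taken for a name from the list of things; names that differ only in an ending like _2 or _b are one class to them, and where a whole thing is asked for, a point or a joint stands for the part that bears it (a point fixed in the world has none). Each returns a list of dicts, best first, with "conf" (0 to 1); they miss things now and then, are a little off and sometimes report something else, mostly with a low value. They report only what shows in the picture. A call takes as long as a camera call. They do not tell look-alikes from the thing itself.
- look_for(camera, target): "at" ([x, y, z] in m, in world coordinates, good to about 4 mm: the middle of the surface that is visible of it).
The state is a dict: "time": time; "q": joint angles; "dq": joint speeds; "joint_efforts": joint torques, N m; "position": TCP position; "ee_rot": TCP orientation; "force": force on the tool from outside, world axes, zero at the start; "wrist_torque": the same for the moment, N m; "gripper_width": opening from 0.0 (shut) to 1.0 (fully open).
Only numpy, scipy, OpenCV 4.12 (cv2) and the standard library are available. Lean on these libraries where they do the work, as an engineer would, in place of code of your own. Each camera call takes 0.05 s, during which the arm holds its last target. There are 200 camera calls.

## Working session

There is one attempt and no reset: what is moved stays moved. The work goes in short steps, Python scripts to look and compute and a shell command to move; the robot and the scene stay as the last step left them, time stands still between calls to the robot, and variables do not carry over. Pictures are saved under pics/ and viewed, about 12 in all and at most 16, crops included, and the job is handed in when it is done.

```bash
ls; mkdir -p pics; python3 - <<'E'
from workcell import *
import cv2,numpy as np
s=state();print({k:np.round(v,3).tolist() for k,v in s.items()},ctrl.tip_reach)
for c in("scene","side"):
    cv2.imwrite(f"pics/{c}0.png",get_image(c)[:,:,::-1])
    m=camera_model(c);print(c,np.round(m["camera_matrix"],1).tolist(),np.round(m["extrinsics"],3).tolist())
    for t in["rack_mid","trough_mid","tips_mid","bottle_mid","cooler","waste","pad_left","pad_middle","pad_right","jar"]:
        print(t,[(np.round(d["at"],3).tolist(),round(d["conf"],2)) for d in look_for(c,t)[:3]])
print(camera_model("wrist"))
E
```

```text
pics
{'time': 0.0, 'q': [-1.48, 0.427, 0.074, 1.607, -0.034, 1.111, -0.067], 'dq': [0.0, -0.001, 0.002, 0.001, 0.001, 0.001, 0.0], 'joint_efforts': [-0.0, -93.582, 3.667, -45.421, -0.049, 0.02, 0.0], 'position': [0.16, 0.655, 0.213], 'ee_rot': [0.187, 1.563, -0.189], 'force': [0.098, -0.339, -1.856], 'wrist_torque': [0.001, 0.017, 0.033], 'gripper_width': 0.998} 0.008
scene [[440.6, 0.0, 319.1], [0.0, 440.6, 243.2], [0.0, 0.0, 1.0]] [[-0.42, 0.679, -0.603, 1.283], [0.908, 0.314, -0.278, 0.34], [0.001, -0.664, -0.748, 0.869], [0.0, 0.0, 0.0, 1.0]]
rack_mid [([0.829, 0.096, 0.024], 0.86), ([0.802, 0.241, 0.027], 0.79), ([0.696, -0.074, 0.029], 0.78)]
trough_mid [([0.654, -0.219, 0.016], 0.8), ([0.703, 0.077, 0.043], 0.72)]
tips_mid [([0.697, 0.077, 0.042], 0.62)]
bottle_mid [([0.674, 0.244, 0.046], 0.82)]
cooler [([0.497, 0.117, 0.037], 0.78)]
waste [([0.509, -0.132, 0.053], 0.7)]
pad_left [([0.474, 0.235, 0.008], 0.61)]
pad_middle [([0.5, -0.007, 0.008], 0.8)]
pad_right [([0.521, -0.258, 0.012], 0.95), ([0.496, -0.008, 0.011], 0.25)]
jar [([0.574, 0.438, 0.056], 0.91)]
side [[622.8, 0
[... 526 characters left out ...]
055], 0.69)]
pad_left [([0.467, 0.234, 0.011], 0.78)]
pad_middle [([0.464, 0.001, 0.008], 0.86)]
pad_right [([0.512, -0.271, 0.01], 0.96)]
jar [([0.55, 0.414, 0.044], 0.61)]
{'camera_matrix': array([[371.64829954,   0.        , 320.67929605],
       [  0.        , 371.64829954, 242.29276679],
       [  0.        ,   0.        ,   1.        ]]), 'hand_eye': array([[-3.53844973e-04, -2.63839484e-01,  9.64566536e-01,
        -1.71557320e-01],
       [ 9.99999586e-01,  7.15674775e-04,  5.62603065e-04,
        -1.05746443e-03],
       [-8.38752841e-04,  9.64566335e-01,  2.63839121e-01,
        -7.53289320e-02],
       [ 0.00000000e+00,  0.00000000e+00,  0.00000000e+00,
         1.00000000e+00]])}
```

View pics/scene0.png

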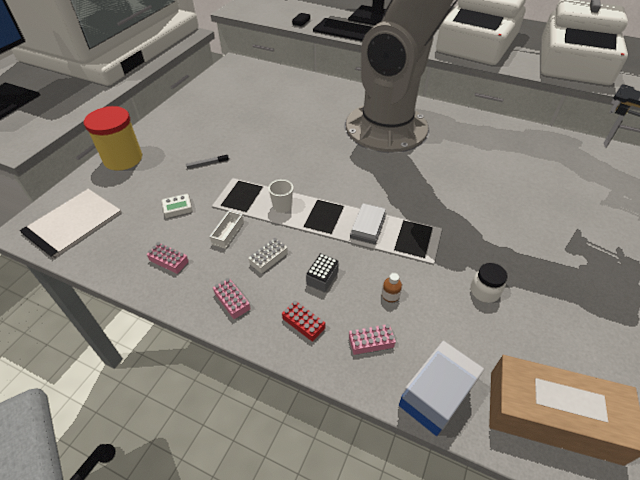

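View pics/side0.png

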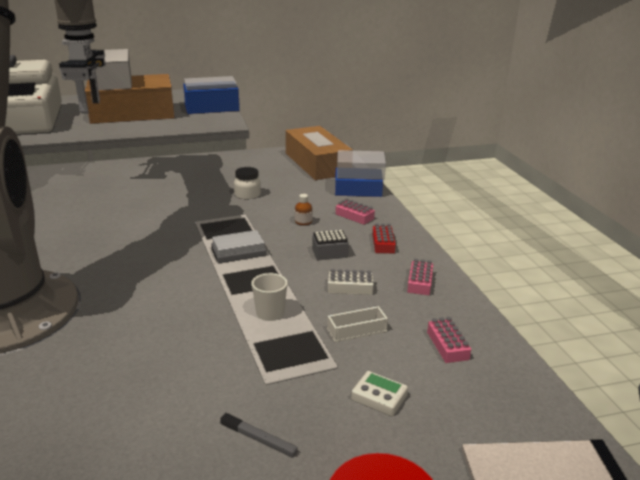

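Side by side: white rack at scene (268,256) / side (350,281). Look-alikes are pink (168,258), pink (231,298), red (303,320) and pink (372,340). The description says white, so it should be (268,256); I'll confirm in the wrist close-up. The cooler is on the left (+y) and the waste cup on the right, so the bottle goes to the left pad and the tips to the right pad.

```bash
cat > h.py <<'E'
import numpy as np, cv2
from scipy.spatial.transform import Rotation as Ro
from workcell import *
def pose():
    s=state(); return np.array(s["position"]), Ro.from_rotvec(s["ee_rot"])
def goal_rot(yaw):
    # tool x down; tool y (jaws) at world angle yaw
    x=np.array([0,0,-1.]);y=np.array([np.cos(yaw),np.sin(yaw),0])
    return Ro.from_matrix(np.c_[x,y,np.cross(x,y)])
def yaw(R): y=R.as_matrix()[:,1]; return np.arctan2(y[1],y[0])
def delta(p,R,gp,gyaw):
    """turn (rotvec, tool) then shift (cm, in tool axes BEFORE the turn and AFTER)"""
    G=goal_rot(gyaw)
    d=np.array(gp)-p
    print("pos",np.round(p,4),"yaw",round(yaw(R),4),"turn",np.round((R.inv()*G).as_rotvec(),3),"shift cm old axes",np.round(R.inv().apply(d)*100,2),"new axes",np.round(G.inv().apply(d)*100,2))
W=camera_model("wrist");H=np.array(W["hand_eye"]);K=np.array(W["camera_matrix"])
def wray(px,p,R):
    px=np.atleast_2d(px).astype(float)
    a=(px-K[:2,2])/K[0,0];r=np.linalg.norm(a,axis=1,keepdims=True)+1e-12
    d=np.c_[a/r*np.sin(r),np.cos(r)]
    o=p+R.apply(H[:3,3]); return o,R.apply(d@H[:3,:3].T)
def wpt(px,z,p,R):
    o,d=wray(px,p,R); return o+d*((z-o[2])/d[:,2])[:,None]
def wproj(P,p,R):
    c=(R.inv().apply(np.atleast_2d(P)-p)-H[:3,3])@H[:3,:3]
    n=np.linalg.norm(c[:,:2],axis=1);t=np.arctan2(n,c[:,2])
    return c[:,:2]/n[:,None]*(t*K[0,0])[:,None]+K[:2,2]
def snap(name):
    p,R=pose();im=get_image("wrist")[:,:,::-1].copy();cv2.imwrite(f"pics/{name}.png",im);np.savez(f"pics/{name}.npz",p=p,q=R.as_quat());return im,p,R
def load(name):
    d=np.load(f"pics/{name}.npz");return cv2.imread(f"pics/{name}.png"),d["p"],Ro.from_quat(d["q"])
E
python3 - <<'E'
from h import *
p,R=pose();print(R.as_matrix().round(3))
delta(p,R,[.6,0.05,.3],np.pi/2);delta(p,R,[.6,0.05,.3],-np.pi/2)
E
```

```text
[[-0.     0.238  0.971]
 [-0.     0.971 -0.238]
 [-1.    -0.    -0.   ]]
pos [0.1603 0.6556 0.2134] yaw 1.3309 turn [-0.24 -0.    0.  ] shift cm old axes [ -8.65 -48.38  57.1 ] new axes [ -8.66 -60.56  43.97]
pos [0.1603 0.6556 0.2134] yaw 1.3309 turn [2.902 0.    0.   ] shift cm old axes [ -8.65 -48.38  57.1 ] new axes [ -8.66  60.56 -43.97]
```

```bash
python3 -m jog '[[[-0.12,0,0,-1,0,0,1],[-0.12,0,0,-1,-2,3,1],[0,0,0,-1.2,-3.6,4.2,1],[0,0,0,-1.2,-3.6,4.2,1],[0,0,0,-1.2,-3.6,4.2,1]]]' && python3 -m jog '[[[0,0,0,-1,-3.6,4.2,1],[0,0,0,-1,-3.6,4.2,1],[0,0,0,-1,-4.5,3.5,1],[0,0,0,0,-5.5,2.5,1],[0,0,0,0,-5.5,2.5,1]]]' && python3 -m jog '[[[0,0,0,0,-5.6,2.4,1],[0,0,0,0,-5.6,2.4,1],[0,0,0,0,-5.7,2.4,1],[0,0,0,0,-5.8,2.4,1],[0,0,0,0,-5.8,2.4,1]]]' && python3 -m jog '[[[0,0,0,0,-3,0,1],[0,0,0,0,0,0,1],[0,0,0,0,0,0,1],[0,0,0,0,0,0,1],[0,0,0,0,0,0,1]]]' && python3 -c "
from h import *
im,p,R=snap('w1');print(p,yaw(R),R.as_matrix().round(3))
for t in ['rack_mid','trough_mid','tips_mid','bottle_mid','cooler','waste','pad_left','pad_middle','pad_right']:print(t,[(np.round(d['at'],3).tolist(),round(d['conf'],2)) for d in look_for('wrist',t)[:4]])
"
```

```text
time: 1.72
position: [0.315, 0.5229, 0.27]
ee_rot: [0.0, 1.571, 0.0]
force: [0.8, 0.3, 0.1]
gripper_width: 0.999
time: 2.35
position: [0.4835, 0.2954, 0.2997]
ee_rot: [0.0, 1.57, 0.0]
force: [1.3, 0.7, -0.6]
gripper_width: 1.003
time: 2.98
position: [0.6032, 0.011, 0.2998]
ee_rot: [-0.0, 1.57, 0.001]
force: [-0.1, 0.7, -0.5]
gripper_width: 1.003
time: 3.6
position: [0.6026, -0.0162, 0.2995]
ee_rot: [-0.001, 1.571, 0.001]
force: [0.1, -0.2, -0.1]
gripper_width: 1.0
[ 0.60261384 -0.01620618  0.2995105 ] 1.572443095093581 [[ 0.    -0.002  1.   ]
 [ 0.     1.     0.002]
 [-1.     0.     0.   ]]
rack_mid [([0.78, -0.282, 0.027], 0.88), ([0.677, -0.078, 0.027], 0.81), ([0.819, -0.105, 0.025], 0.77), ([0.774, 0.24, 0.024], 0.7)]
trough_mid [([0.654, -0.227, 0.014], 0.88)]
tips_mid [([0.678, 0.069, 0.051], 0.61)]
bottle_mid []
cooler [([0.482, 0.109, 0.038], 0.72)]
waste [([0.5, -0.147, 0.043], 0.58)]
pad_left [([0.47, 0.234, 0.008], 0.8)]
pad_middle [([0.496, -0.014, 0.007], 0.88), ([0.47, 0.234, 0.01], 0.43)]
pad_right [([0.515, -0.259, 0.012], 0.86), ([0.655, -0.23, 0.013], 0.36)]
```

View pics/w1.png

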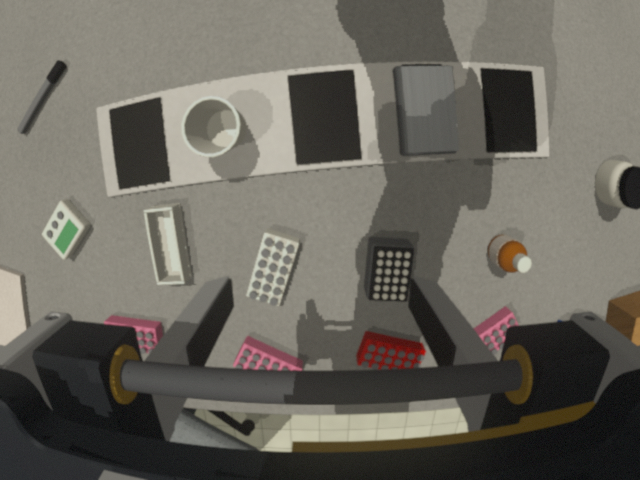

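The white rack is at wrist (274,268), with pink at (130,330), (265,358), (495,328) and red at (390,350). Trough (167,245), tips (390,270), bottle (512,257), pads at (139,143), (325,117), (509,110), cooler (426,110), cup (211,127). Next I'll fit box models to the silhouettes.

```bash
cat > fit.py <<'E'
from h import *
from scipy.optimize import minimize
def box(lx,ly,z0,z1):
    def f(v):
        c,s=np.cos(v[2]),np.sin(v[2])
        return np.array([[v[0]+c*a*lx/2-s*b*ly/2,v[1]+s*a*lx/2+c*b*ly/2,z] for a in(-1,1) for b in(-1,1) for z in(z0,z1)])
    return f
def cyl(parts):
    t=np.linspace(0,2*np.pi,24,endpoint=False)
    return lambda v: np.array([[v[0]+r*np.cos(a),v[1]+r*np.sin(a),z] for r,z in parts for a in t])
M=dict(rack=box(.092,.046,0,.026),trough=box(.104,.042,0,.032),tips=box(.074,.054,0,.046),
 bottle=cyl([(.022,0),(.022,.045),(.011,.075)]),cooler=box(.112,.072,.006,.036),
 pad_left=box(.114,.082,.006,.01),pad_middle=box(.114,.082,.006,.01),pad_right=box(.114,.082,.006,.01))
S=4
def hullmask(P,p,R,shape,grow=0):
    m=np.zeros(shape[:2],np.uint8);q=wproj(P,p,R)
    cv2.fillConvexPoly(m,cv2.convexHull((q*16).round().astype(np.int32)),1,cv2.LINE_8,4)
    return m
def fit(name,v0,im,p,R,round_=False):
    f=M[name];v=np.array(v0,float)
    for it in range(2):
        h=hullmask(f(v),p,R,im.shape)
        big=cv2.dilate(h,np.ones((21,21)));sm=cv2.erode(h,np.ones((9,9)))
        g=np.where(h>0,3,np.where(big>0,2,0)).astype(np.uint8);g[sm>0]=1
        x,y,w,hh=cv2.boundingRect(cv2.dilate(h,np.ones((61,61))))
        sub=np.ascontiguousarray(im[y:y+hh,x:x+w]);gs=np.ascontiguousarray(g[y:y+hh,x:x+w])
        cv2.grabCut(sub,gs,None,np.zeros((1,65)),np.zeros((1,65)),4,cv2.GC_INIT_WITH_MASK)
        mk=np.zeros(im.shape[:2],np.uint8);mk[y:y+hh,x:x+w]=(gs%2)
        def cost(u):
            m=cv2.GaussianBlur(hullmask(f(u),p,R,im.shape).astype(np.float32),(0,0),1)
            return float(np.abs(m-mkb).sum()/mkb.sum())
        mkb=cv2.GaussianBlur(mk.astype(np.float32),(0,0),1)
        n=2 if name=="bottle" else 3
        ini=np.vstack([v]+[v+d for d in np.diag([.01,.01,.1])[:n]])[:,:n]
        r=minimize(lambda u:cost(np.r_[u,v[n:]]),v[:n],method="Nelder-Mead",options=dict(initial_simplex=ini,xatol=1e-4,fatol=1e-4))
        v=np.r_[r.x,v[n:]]
    return v,r.fun
def draw(o,name,v,p,R):
    q=cv2.convexHull(wproj(M[name](v),p,R).astype(np.float32));cv2.polylines(o,[(q*16).astype(np.int32)],True,(0,255,0),1,cv2.LINE_AA,4)
E
python3 - <<'E'
from fit import *
im,p,R=load("w1");o=im.copy()
for n,v in dict(rack=[.685,-.08,-.2],trough=[.655,-.227,.1],tips=[.685,.069,0],bottle=[.665,.235,0],cooler=[.482,.109,0],pad_left=[.47,.234,.05],pad_middle=[.496,-.014,.05],pad_right=[.515,-.259,.05]).items():
    u,c=fit(n,v,im,p,R);print(n,u.round(4),round(c,3));draw(o,n,u,p,R)
cv2.imwrite("pics/w1o.png",cv2.resize(o[40:330,90:560],None,fx=1.7,fy=1.7,interpolation=cv2.INTER_CUBIC))
E
```

```text
rack [ 0.6904 -0.0818 -0.3104] 0.106
trough [ 0.658  -0.2222  0.0711] 0.06
tips [0.6847 0.0676 0.0359] 0.203
bottle [0.6657 0.238  0.    ] 0.182
cooler [0.4806 0.1106 0.0898] 0.079
pad_left [0.4699 0.238  0.0831] 0.089
pad_middle [ 0.4931 -0.0124  0.0881] 0.064
pad_right [ 0.5181 -0.2625  0.0967] 0.06
```

View pics/w1o.png

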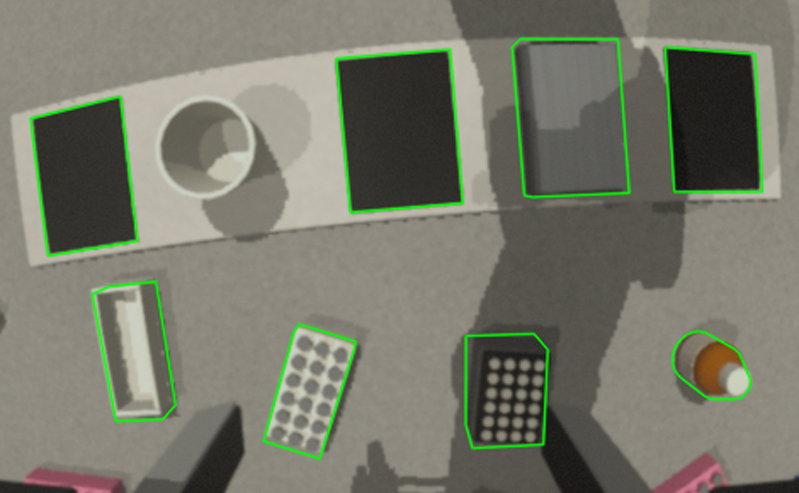

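The overlay fits well. The crop confirms the white rack at crop (311,392). Deck yaw ≈ 0.096, and the pad and cooler spacings check out at 125 mm.

```bash
python3 -c "
from h import *
p,R=pose();delta(p,R,[.690,-.082,.14],np.pi/2-.31)"
```

```text
pos [ 0.6026 -0.0173  0.2995] yaw 1.5709 turn [ 0.31 -0.    0.  ] shift cm old axes [15.95 -6.47  8.74] new axes [15.95 -3.5  10.3 ]
```

```bash
python3 -m jog '[[[0.155,0,0,0,0,0,1],[0.155,0,0,0,0,0,1],[0,0,0,4,-0.9,2.6,1],[0,0,0,4,-0.9,2.6,1],[0,0,0,4,-0.9,2.6,1]]]' && python3 -m jog '[[[0,0,0,3.95,-0.8,2.5,1],[0,0,0,0,0,0,1],[0,0,0,0,0,0,1],[0,0,0,0,0,0,1],[0,0,0,0,0,0,1]]]' && python3 -c "
from fit import *
im,p,R=snap('w2');u,c=fit('rack',[.69,-.082,-.31],im,p,R);print(u.round(4),c);delta(p,R,[u[0],u[1],.013],np.pi/2+u[2]);draw(im,'rack',u,p,R);cv2.imwrite('pics/w2o.png',im)"
```

```text
time: 4.72
position: [0.6694, -0.067, 0.1783]
ee_rot: [0.243, 1.557, -0.243]
force: [0.0, 0.3, 0.8]
gripper_width: 0.999
time: 5.35
position: [0.6903, -0.0814, 0.1413]
ee_rot: [0.243, 1.555, -0.242]
force: [0.7, 0.9, 0.2]
gripper_width: 1.003
[ 0.6875 -0.0812 -0.3135] 0.039166927337646484
pos [ 0.6903 -0.0814  0.1413] yaw 1.2616 turn [ 0.004  0.002 -0.001] shift cm old axes [12.83 -0.08 -0.29] new axes [12.83 -0.07 -0.27]
```

View pics/w2o.png

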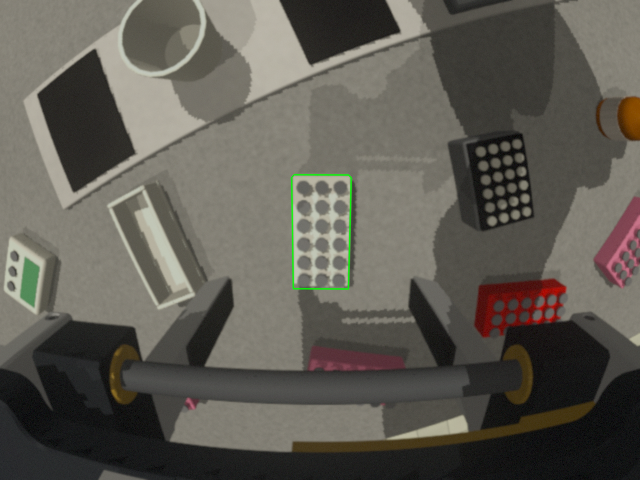

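The fit on the rack is tight (px 292–351 × 175–289). Descending to grasp.

```bash
python3 -m jog '[[[0,0,0,4,-0.07,-0.27,1],[0,0,0,4,0,0,1],[0,0,0,3,0,0,1],[0,0,0,1.8,0,0,1],[0,0,0,0,0,0,1]]]' 25 && python3 -m jog '[[[0,0,0,0,0,0,0.4],[0,0,0,0,0,0,0.4],[0,0,0,0,0,0,0.3],[0,0,0,0,0,0,0.3],[0,0,0,0,0,0,0.3]]]' 25 && python3 -m jog '[[[0,0,0,0,0,0,0.3],[0,0,0,-1,0,0,0.3],[0,0,0,-3,0,0,0.3],[0,0,0,-4,0,0,0.3],[0,0,0,-4,0,0,0.3]]]' 25; python3 -c "
from h import *
p,R=pose();delta(p,R,[.4817,.1121,.14],np.pi/2+.096)"
```

```text
time: 6.02
position: [0.6868, -0.0817, 0.0114]
ee_rot: [0.243, 1.558, -0.243]
force: [0.7, 0.8, 0.3]
gripper_width: 0.998
time: 6.65
position: [0.6873, -0.0818, 0.0121]
ee_rot: [0.243, 1.557, -0.243]
force: [0.5, 0.6, 0.4]
gripper_width: 0.508
time: 7.28
position: [0.6871, -0.082, 0.1337]
ee_rot: [0.243, 1.557, -0.243]
force: [0.1, -0.7, -1.1]
gripper_width: 0.486
pos [ 0.6871 -0.082   0.1337] yaw 1.2608 turn [-0.406 -0.     0.   ] shift cm old axes [ -0.63  12.21 -25.48] new axes [ -0.63  21.28 -18.58]
```

```bash
python3 -m jog '[[[-0.136,0,0,-1,0,0,0.3],[-0.135,0,0,-1,0,0,0.3],[-0.135,0,0,-1,0,0,0.3],[0,0,0,-1,3.5,-3.1,0.3],[0,0,0,-1,3.5,-3.1,0.3]]]' && python3 -m jog '[[[0,0,0,0,3.6,-3.1,0.3],[0,0,0,0,3.6,-3.1,0.3],[0,0,0,0,3.6,-3.1,0.3],[0,0,0,0,3.5,-3.1,0.3],[0,0,0,0,0,0,0.3]]]' && python3 -m jog '[[[0,0,0,0,0,0,0.3],[0,0,0,0,0,0,0.3],[0,0,0,0,0,0,0.3],[0,0,0,0,0,0,0.3],[0,0,0,0,0,0,0.3]]]' && python3 -c "
from fit import *
im,p,R=snap('w3');o=im.copy()
for n,v in dict(pad_left=[.4697,.2365,.096],pad_middle=[.4937,-.0123,.096],tips=[.685,.067,.03],bottle=[.6657,.238,0],cooler=[.4817,.1121,.096]).items():
    if n!='cooler':
        v,c=fit(n,v,im,p,R);print(n,v.round(4),round(c,3))
    draw(o,n,v,p,R)
cv2.imwrite('pics/w3o.png',o)
delta(p,R,[.4817,.1121,.0535],np.pi/2+.096)"
```

```text
time: 7.9
position: [0.6178, -0.0179, 0.1825]
ee_rot: [-0.075, 1.57, 0.075]
force: [0.2, 0.4, -0.0]
gripper_width: 0.491
time: 8.52
position: [0.4797, 0.1145, 0.1826]
ee_rot: [-0.078, 1.569, 0.079]
force: [-0.1, -0.3, -1.3]
gripper_width: 0.487
time: 9.15
position: [0.4817, 0.1122, 0.1819]
ee_rot: [-0.075, 1.57, 0.075]
force: [-0.2, 0.0, -1.2]
gripper_width: 0.487
pad_left [0.4704 0.2369 0.0765] 0.065
pad_middle [ 0.4943 -0.0141  0.1003] 0.047
tips [0.6914 0.0643 0.1704] 0.16
bottle [0.6628 0.2323 0.    ] 0.305
pos [0.4817 0.1122 0.1819] yaw 1.6666 turn [-0. -0.  0.] shift cm old axes [12.84 -0.   -0.  ] new axes [ 1.284e+01 -1.000e-02 -1.000e-02]
```

View pics/w3o.png

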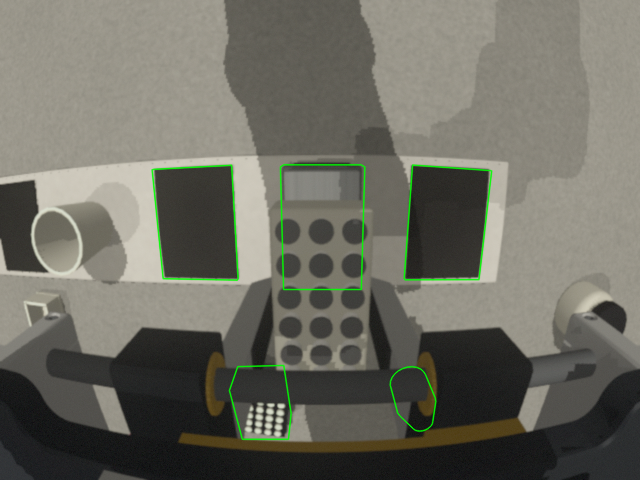

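```bash
python3 -m jog '[[[0,0,0,4,0,0,0.3],[0,0,0,4,0,0,0.3],[0,0,0,3,0,0,0.3],[0,0,0,1.0,0,0,0.3],[0,0,0,0.5,0,0,0.3]]]' && python3 -m jog '[[[0,0,0,0.3,0,0,0.3],[0,0,0,0,0,0,0.3],[0,0,0,0,0,0,0.3],[0,0,0,0,0,0,0.3],[0,0,0,0,0,0,0.3]]]'
```

```text
time: 9.82
position: [0.4819, 0.1123, 0.0571]
ee_rot: [-0.076, 1.57, 0.075]
force: [-0.8, 0.2, -0.1]
gripper_width: 0.485
time: 10.45
position: [0.4817, 0.1124, 0.0541]
ee_rot: [-0.075, 1.569, 0.076]
force: [-0.2, 1.0, -1.2]
gripper_width: 0.486
```

```bash
python3 -m jog '[[[0,0,0,0.15,0,0,0.3],[0,0,0,0,0,0,0.3],[0,0,0,0,0,0,0.3],[0,0,0,0,0,0,0.6],[0,0,0,0,0,0,0.6]]]' && python3 -m jog '[[[0,0,0,0,0,0,0.65],[0,0,0,0,0,0,0.65],[0,0,0,-2,0,0,0.65],[0,0,0,-4,0,0,0.7],[0,0,0,-4,0,0,1]]]' && python3 -m jog '[[[0,0,0,-4,-2,-3,1],[0,0,0,-2,-2,-2,1],[0,0,0,0,0,0,1],[0,0,0,0,0,0,1],[0,0,0,0,0,0,1]]]' && python3 -c "
from fit import *
M['rackon']=box(.092,.046,.040,.066)
im,p,R=snap('w4');o=im.copy()
for n,v in dict(rackon=[.4817,.1121,.096],pad_left=[.4697,.2365,.096],pad_middle=[.4937,-.0123,.096]).items():
    v,c=fit(n,v,im,p,R);print(n,v.round(4),round(c,3));draw(o,n,v,p,R)
draw(o,'cooler',[.482,.112,.096],p,R)
cv2.imwrite('pics/w4o.png',o)
delta(p,R,[.658,-.2222,.14],np.pi/2+.071)"
```

```text
time: 11.08
position: [0.4817, 0.1124, 0.0525]
ee_rot: [-0.076, 1.569, 0.076]
force: [0.2, 0.0, -0.5]
gripper_width: 0.598
time: 11.7
position: [0.4814, 0.1122, 0.1535]
ee_rot: [-0.076, 1.57, 0.075]
force: [0.6, 0.0, 0.2]
gripper_width: 0.77
time: 12.32
position: [0.4358, 0.0682, 0.2118]
ee_rot: [-0.077, 1.571, 0.075]
force: [0.5, -0.0, -0.4]
gripper_width: 1.001
rackon [0.4856 0.114  0.1245] 0.102
pad_left [0.469  0.2359 0.0512] 0.1
pad_middle [ 0.4951 -0.0136  0.094 ] 0.066
pos [0.4358 0.0682 0.2118] yaw 1.6675 turn [ 0.026 -0.001  0.001] shift cm old axes [  7.18 -31.04  19.32] new axes [  7.18 -30.54  20.1 ]
```

View pics/w4o.png

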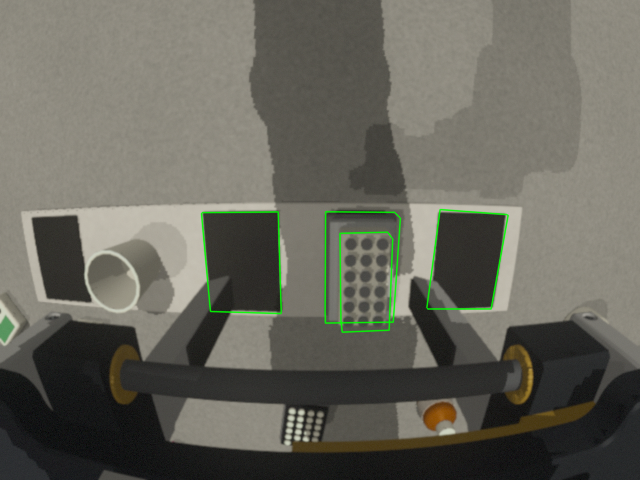

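Rack sits on the cooler (px 340–392 × 233–331), apparently centred allowing for parallax; I'll re-check later. On to the trough.

```bash
python3 -m jog '[[[0.026,0,0,0,0,0,1],[0,0,0,0,-4.5,3,1],[0,0,0,0,-4.5,3,1],[0,0,0,0,-4.5,3,1],[0,0,0,1.2,-4.5,3,1]]]' && python3 -m jog '[[[0,0,0,2,-4.5,3,1],[0,0,0,2,-4.5,3,1],[0,0,0,2,-3.5,2.1,1],[0,0,0,0,0,0,1],[0,0,0,0,0,0,1]]]' && python3 -m jog '[[[0,0,0,0,0,0,1],[0,0,0,0,0,0,1],[0,0,0,0,0,0,1],[0,0,0,0,0,0,1],[0,0,0,0,0,0,1]]]' && python3 -c "
from fit import *
im,p,R=snap('w5');o=im.copy()
for n,v in dict(trough=[.658,-.2222,.071],pad_right=[.5177,-.2611,.096],tips=[.685,.067,.03]).items():
    v,c=fit(n,v,im,p,R);print(n,v.round(4),round(c,3));draw(o,n,v,p,R)
    if n=='trough':delta(p,R,[v[0],v[1],.013],np.pi/2+v[2])
cv2.imwrite('pics/w5o.png',o)"
```

```text
time: 13.0
position: [0.5697, -0.1046, 0.2006]
ee_rot: [-0.055, 1.569, 0.055]
force: [0.1, 1.6, 1.3]
gripper_width: 0.998
time: 13.62
position: [0.6574, -0.222, 0.1399]
ee_rot: [-0.054, 1.571, 0.055]
force: [-0.4, 1.6, 1.1]
gripper_width: 0.999
time: 14.25
position: [0.6576, -0.2224, 0.1405]
ee_rot: [-0.055, 1.57, 0.055]
force: [-0.6, -0.7, -0.3]
gripper_width: 1.0
trough [ 0.6563 -0.2238  0.071 ] 0.043
pos [ 0.6576 -0.2224  0.1405] yaw 1.641 turn [-0.001  0.     0.   ] shift cm old axes [12.75 -0.13 -0.14] new axes [12.75 -0.13 -0.14]
pad_right [ 0.5162 -0.2624  0.0922] 0.025
tips [0.6869 0.071  0.0048] 0.108
```

View pics/w5o.png

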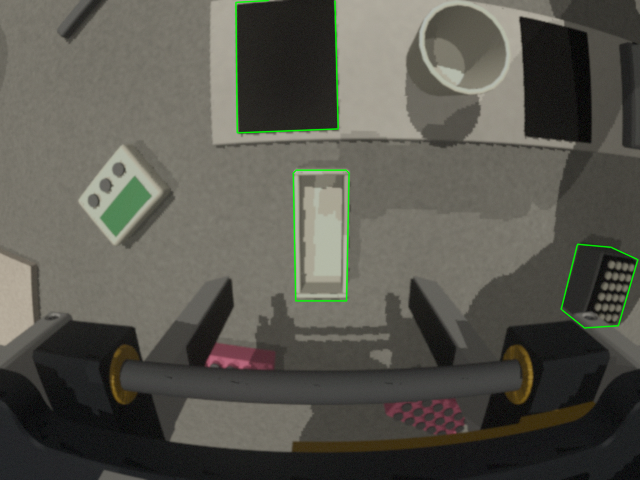

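Trough fitted at px 293–349 × 170–301, good. Grasp.

```bash
python3 -m jog '[[[0,0,0,4,-0.13,-0.14,1],[0,0,0,4,0,0,1],[0,0,0,3,0,0,1],[0,0,0,1.7,0,0,1],[0,0,0,0,0,0,1]]]' 20 && python3 -m jog '[[[0,0,0,0,0,0,0.4],[0,0,0,0,0,0,0.4],[0,0,0,0,0,0,0.3],[0,0,0,0,0,0,0.3],[0,0,0,0,0,0,0.3]]]' 20 && python3 -m jog '[[[0,0,0,0,0,0,0.3],[0,0,0,-3,0,0,0.3],[0,0,0,-4,0,0,0.3],[0,0,0,-4,0,0,0.3],[0,0,0,-4,0,0,0.3]]]' 20; python3 -c "
from h import *
p,R=pose();delta(p,R,[.494,-.013,.17],np.pi/2+.096)"
```

```text
time: 14.92
position: [0.6558, -0.2238, 0.0127]
ee_rot: [-0.055, 1.572, 0.055]
force: [0.5, -0.1, 1.0]
gripper_width: 1.001
time: 15.55
position: [0.6564, -0.2239, 0.0136]
ee_rot: [-0.055, 1.57, 0.055]
force: [-0.0, 0.3, 0.6]
gripper_width: 0.506
time: 16.18
position: [0.6561, -0.2238, 0.1647]
ee_rot: [-0.055, 1.57, 0.055]
force: [-0.5, -0.3, -0.7]
gripper_width: 0.443
pos [ 0.6561 -0.2238  0.1647] yaw 1.6409 turn [-0.026 -0.     0.   ] shift cm old axes [ -0.53  22.16 -14.69] new axes [ -0.53  22.54 -14.12]
```

```bash
python3 -m jog '[[[-0.026,0,0,0,0,0,0.3],[0,0,0,0,4.5,-2.8,0.3],[0,0,0,0,4.5,-2.8,0.3],[0,0,0,0,4.5,-2.8,0.3],[0,0,0,0,4.5,-2.8,0.3]]]' && python3 -m jog '[[[0,0,0,0,4.54,-2.92,0.3],[0,0,0,0,0,0,0.3],[0,0,0,0,0,0,0.3],[0,0,0,0,0,0,0.3],[0,0,0,0,0,0,0.3]]]';  python3 -c "
from h import *
snap('w6')
p,R=pose();delta(p,R,[.494,-.013,.0236],np.pi/2+.096)"
```

```text
time: 16.8
position: [0.5259, -0.0541, 0.1626]
ee_rot: [-0.076, 1.571, 0.076]
force: [-0.6, 1.0, -0.9]
gripper_width: 0.448
time: 17.42
position: [0.4944, -0.0139, 0.1632]
ee_rot: [-0.075, 1.57, 0.074]
force: [-0.8, 0.7, -1.1]
gripper_width: 0.445
pos [ 0.4943 -0.0138  0.1633] yaw 1.6658 turn [-0.001 -0.     0.   ] shift cm old axes [13.97  0.09 -0.02] new axes [13.97  0.08 -0.03]
```

```bash
python3 -m jog '[[[0,0,0,4,0.07,0,0.3],[0,0,0,4,0,0,0.3],[0,0,0,3,0,0,0.3],[0,0,0,2,0,0,0.3],[0,0,0,0.8,0,0,0.3]]]' && python3 -m jog '[[[0,0,0,0.15,0,0,0.3],[0,0,0,0,0,0,0.3],[0,0,0,0,0,0,0.3],[0,0,0,0,0,0,0.3],[0,0,0,0,0,0,0.3]]]'
```

```text
time: 18.1
position: [0.4936, -0.0129, 0.0244]
ee_rot: [-0.075, 1.571, 0.075]
force: [-0.2, -0.2, 0.5]
gripper_width: 0.446
time: 18.73
position: [0.4942, -0.0122, 0.0242]
ee_rot: [-0.076, 1.569, 0.076]
force: [-0.3, 0.5, -0.9]
gripper_width: 0.444
```

```bash
python3 -m jog '[[[0,0,0,0.05,0,0,0.3],[0,0,0,0,0,0,0.3],[0,0,0,0,0,0,0.6],[0,0,0,0,0,0,0.6],[0,0,0,0,0,0,0.6]]]' && python3 -m jog '[[[0,0,0,-1,0,0,0.65],[0,0,0,-4,0,0,0.65],[0,0,0,-4,0,0,0.65],[0,0,0,-4,0,0,1],[0,0,0,0,0,0,1]]]' && python3 -c "
from h import *
p,R=pose();delta(p,R,[.67,.069,.16],np.pi/2+.02)"
```

```text
time: 19.35
position: [0.494, -0.0123, 0.0235]
ee_rot: [-0.076, 1.57, 0.075]
force: [-0.5, 0.0, -0.2]
gripper_width: 0.601
time: 19.98
position: [0.4956, -0.0122, 0.1566]
ee_rot: [-0.074, 1.564, 0.076]
force: [0.8, -0.4, -0.4]
gripper_width: 0.826
pos [ 0.4956 -0.0122  0.1566] yaw 1.6668 turn [ 0.076  0.005 -0.001] shift cm old axes [-0.24  6.41 18.14] new axes [-0.34  7.77 17.59]
```

```bash
python3 -m jog '[[[0.076,0,0,0,0,0,1],[0,0,0,0,2,4.4,1],[0,0,0,0,2,4.4,1],[0,0,0,0,2,4.4,1],[0,0,0,0,1.8,4.4,1]]]' && python3 -m jog '[[[0,0,0,0,0,0,1],[0,0,0,0,0,0,1],[0,0,0,0,0,0,1],[0,0,0,0,0,0,1],[0,0,0,0,0,0,1]]]' && python3 -c "
from fit import *
im,p,R=snap('w7');o=im.copy()
M['trough_on']=box(.104,.042,.01,.042)
for n,v in dict(tips=[.685,.068,.02],trough_on=[.494,-.013,.096]).items():
    v,c=fit(n,v,im,p,R);print(n,v.round(4),round(c,3));draw(o,n,v,p,R)
    if n=='tips':delta(p,R,[v[0],v[1],.024],np.pi/2+v[2])
cv2.imwrite('pics/w7o.png',o)"
```

```text
time: 20.6
position: [0.6694, 0.0701, 0.1527]
ee_rot: [-0.016, 1.572, 0.016]
force: [-0.1, -0.7, 0.6]
gripper_width: 1.001
time: 21.22
position: [0.6682, 0.0691, 0.1538]
ee_rot: [-0.015, 1.571, 0.016]
force: [-0.1, 0.6, 0.7]
gripper_width: 0.999
tips [ 0.6843  0.0705 -0.0047] 0.1
pos [0.6682 0.0691 0.1538] yaw 1.5908 turn [ 0.025  0.    -0.   ] shift cm old axes [12.98  0.1   1.6 ] new axes [12.98  0.14  1.6 ]
trough_on [ 0.4912 -0.0146  0.0996] 0.009
```

View pics/w7o.png

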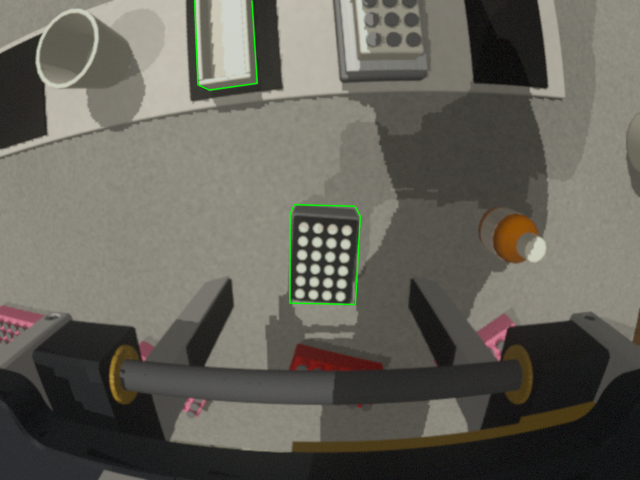

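```bash
python3 -c "
from fit import *
im,p,R=load('w7')
m=np.zeros(im.shape[:2],np.uint8);m[219:303,292:357]=(im[219:303,292:357].min(2)>120)
n,_,st,ce=cv2.connectedComponentsWithStats(m)
k=[i for i in range(1,n) if st[i,4]>30];print(len(k))
w=wpt(ce[k]-0,.049,p,R)[:,:2]
r=cv2.minAreaRect((w*1000).astype(np.float32));print(r,w.mean(0),w.min(0),w.max(0))
a=np.radians(r[2]);a=a if abs(a)<.78 else a-np.pi/2
delta(p,R,[w[:,0].mean(),w[:,1].mean(),.024],np.pi/2+a)
"
```

```text
24
((684.6670532226562, 69.51754760742188), (33.12841796875, 55.05131149291992), 87.0350112915039) [0.68470497 0.06949249] [0.65642459 0.05163389] [0.71297974 0.08737478]
pos [0.6682 0.0691 0.1538] yaw 1.5908 turn [ 0.072  0.    -0.   ] shift cm old axes [12.98 -0.    1.64] new axes [12.98  0.12  1.64]
```

```bash
python3 -m jog '[[[0.072,0,0,0,0,0,1],[0,0,0,4,0.1,1.6,1],[0,0,0,4,0,0,1],[0,0,0,4,0,0,1],[0,0,0,1.4,0,0,1]]]' 25 && python3 -m jog '[[[0,0,0,0,0,0,1],[0,0,0,0,0,0,0.5],[0,0,0,0,0,0,0.4],[0,0,0,0,0,0,0.4],[0,0,0,0,0,0,0.4]]]' 25 && python3 -m jog '[[[0,0,0,0,0,0,0.4],[0,0,0,-3,0,0,0.4],[0,0,0,-4,0,0,0.4],[0,0,0,-4,0,0,0.4],[0,0,0,-5,0,0,0.4]]]' 25; python3 -c "
from h import *
p,R=pose();delta(p,R,[.5172,-.262,.17],np.pi/2+.096)"
```

```text
time: 21.9
position: [0.6832, 0.0692, 0.0173]
ee_rot: [0.04, 1.573, -0.041]
force: [-0.3, -0.2, 0.8]
gripper_width: 1.0
time: 22.52
position: [0.6846, 0.0695, 0.0199]
ee_rot: [0.041, 1.57, -0.041]
force: [0.0, -1.2, -0.4]
gripper_width: 0.612
time: 23.15
position: [0.6838, 0.0693, 0.1801]
ee_rot: [0.04, 1.572, -0.041]
force: [0.9, 0.3, -1.7]
gripper_width: 0.573
pos [0.6838 0.0693 0.1801] yaw 1.5189 turn [-0.148 -0.002  0.   ] shift cm old axes [  1.05 -33.95 -14.92] new axes [  1.01 -31.38 -19.76]
```

```bash
python3 -m jog '[[[-0.148,0,0,0,0,0,0.4],[0,0,0,0,-4.5,-2.8,0.4],[0,0,0,0,-4.5,-2.8,0.4],[0,0,0,0,-4.5,-2.8,0.4],[0,0,0,0,-4.5,-2.8,0.4]]]' && python3 -m jog '[[[0,0,0,0,-4.5,-2.8,0.4],[0,0,0,0,-4.5,-2.8,0.4],[0,0,0,0,-4.4,-2.9,0.4],[0,0,0,0,0,0,0.4],[0,0,0,0,0,0,0.4]]]'&& python3 -m jog '[[[0,0,0,0,0,0,0.4],[0,0,0,0,0,0,0.4],[0,0,0,0,0,0,0.4],[0,0,0,0,0,0,0.4],[0,0,0,0,0,0,0.4]]]'; python3 -c "
from fit import *
im,p,R=snap('w8');delta(p,R,[.5172,-.262,.0305],np.pi/2+.096)
M['trough_on']=box(.104,.042,.01,.042)
for n,v in dict(pad_right=[.5172,-.262,.096],trough_on=[.494,-.013,.096]).items():
    v,c=fit(n,v,im,p,R);print(n,v.round(4),round(c,3))"
```

```text
time: 23.78
position: [0.5892, -0.122, 0.1795]
ee_rot: [-0.075, 1.57, 0.076]
force: [0.3, 0.2, -0.3]
gripper_width: 0.573
time: 24.4
position: [0.5187, -0.2617, 0.1794]
ee_rot: [-0.075, 1.57, 0.076]
force: [0.3, 0.4, -1.4]
gripper_width: 0.574
time: 25.02
position: [0.5185, -0.262, 0.1795]
ee_rot: [-0.076, 1.57, 0.076]
force: [0.4, -0.6, -1.2]
gripper_width: 0.569
pos [ 0.5185 -0.262   0.1795] yaw 1.6671 turn [ 0. -0.  0.] shift cm old axes [14.9   0.02 -0.13] new axes [14.9   0.02 -0.13]
pad_right [ 0.5183 -0.2621  0.0935] 0.095
trough_on [ 0.4917 -0.0129  0.0787] 0.086
```

```bash
python3 -m jog '[[[0,0,0,4,0,-0.1,0.4],[0,0,0,4,0,0,0.4],[0,0,0,3,0,0,0.4],[0,0,0,2.8,0,0,0.4],[0,0,0,1,0,0,0.4]]]' && python3 -m jog '[[[0,0,0,0.1,0,0,0.4],[0,0,0,0,0,0,0.4],[0,0,0,0,0,0,0.4],[0,0,0,0,0,0,0.4],[0,0,0,0,0,0,0.4]]]'
```

```text
time: 25.7
position: [0.5168, -0.262, 0.0302]
ee_rot: [-0.075, 1.571, 0.076]
force: [0.4, 0.5, -1.0]
gripper_width: 0.575
time: 26.32
position: [0.5177, -0.2622, 0.0308]
ee_rot: [-0.076, 1.569, 0.075]
force: [-0.1, -0.2, -1.4]
gripper_width: 0.573
```

```bash
python3 -m jog '[[[0,0,0,0.08,0,0,0.4],[0,0,0,0,0,0,0.4],[0,0,0,0,0,0,0.7],[0,0,0,0,0,0,0.75],[0,0,0,0,0,0,0.75]]]' && python3 -m jog '[[[0,0,0,-2,0,0,0.75],[0,0,0,-4,0,0,0.75],[0,0,0,-4.5,0,0,0.75],[0,0,0,-4.5,0,0,1],[0,0,0,0,0,0,1]]]' && python3 -m jog '[[[0,0,0,0,5.3,2,1],[0,0,0,0,5.3,2,1],[0,0,0,0,5.4,2,1],[0,0,0,0,5.4,2,1],[0,0,0,0,5.4,2,1]]]' && python3 -m jog '[[[0,0,0,0,5.3,2,1],[0,0,0,0,5.3,2,1],[0,0,0,0,5.4,2,1],[0,0,0,0,5.4,2,1],[0,0,0,0,0,0,1]]]' && python3 -m jog '[[[0,0,0,0,0,0,1],[0,0,0,0,0,0,1],[0,0,0,0,0,0,1],[0,0,0,0,0,0,1],[0,0,0,0,0,0,1]]]';python3 -c "
from fit import *
im,p,R=snap('w9');o=im.copy()
M['rackon']=box(.092,.046,.040,.066)
for n,v in dict(bottle=[.6657,.237,0],pad_left=[.470,.2365,.096],rackon=[.482,.112,.096]).items():
    u,c=fit(n,v,im,p,R);print(n,u.round(4),round(c,3));draw(o,n,u,p,R)
    if n=='bottle':delta(p,R,[u[0],u[1],.02],np.pi/2+.096)
cv2.imwrite('pics/w9o.png',o)"
```

```text
time: 26.95
position: [0.5175, -0.2622, 0.0297]
ee_rot: [-0.076, 1.569, 0.075]
force: [-1.5, -0.0, -0.4]
gripper_width: 0.747
time: 27.58
position: [0.5191, -0.2632, 0.1842]
ee_rot: [-0.076, 1.563, 0.074]
force: [-0.0, -0.6, 0.4]
gripper_width: 0.924
time: 28.2
position: [0.5913, 0.0159, 0.18]
ee_rot: [-0.075, 1.569, 0.075]
force: [0.6, -1.2, 0.3]
gripper_width: 1.0
time: 28.82
position: [0.6497, 0.2404, 0.1788]
ee_rot: [-0.08, 1.57, 0.081]
force: [0.4, -0.4, -0.1]
gripper_width: 1.001
time: 29.45
position: [0.6504, 0.2346, 0.1797]
ee_rot: [-0.075, 1.57, 0.075]
force: [-0.2, -0.4, 0.1]
gripper_width: 1.002
bottle [0.6638 0.2382 0.    ] 0.131
pos [0.6504 0.2346 0.1797] yaw 1.6666 turn [-0. -0. -0.] shift cm old axes [15.97  0.23  1.37] new axes [15.97  0.23  1.37]
pad_left [0.4678 0.2355 0.1036] 0.014
rackon [0.4863 0.1182 0.0939] 0.095
```

View pics/w9o.png

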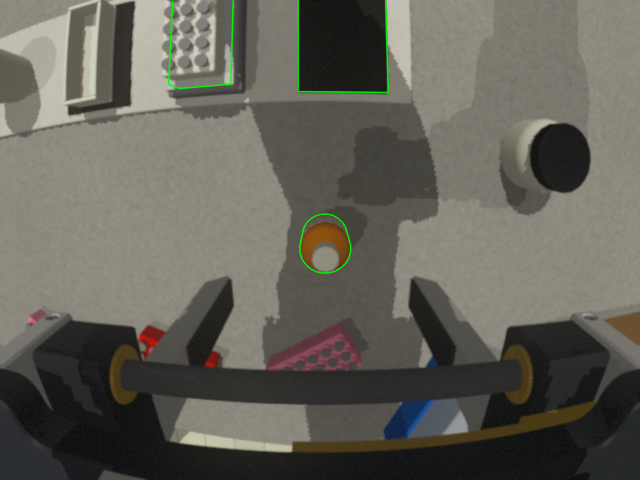

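```bash
python3 -c "
from fit import *
im,p,R=load('w9')
s=im[180:300,270:380];hsv=cv2.cvtColor(s,cv2.COLOR_BGR2HSV)
cap=((hsv[...,1]<40)&(hsv[...,2]>120)).astype(np.uint8);org=((hsv[...,1]>120)).astype(np.uint8)
for m in(cap,org):
    n,_,st,ce=cv2.connectedComponentsWithStats(m)
    for i in range(1,n):
        if st[i,4]>60:
            c=ce[i]+[270,180];print(st[i],c,wpt(c,.075,p,R)[0],wpt(c,.045,p,R)[0])
cv2.imwrite('pics/w9c.png',cv2.resize(im[190:300,260:390],None,fx=5,fy=5,interpolation=cv2.INTER_CUBIC))"
```

```text
[   0    0   21  120 1680] [277.28988095 233.0577381 ] [0.64629633 0.19936949 0.075     ] [0.65401885 0.19648778 0.045     ]
[ 43  67  25  25 469] [325.04690832 258.21535181] [0.66290275 0.23793232 0.075     ] [0.67242845 0.23923788 0.045     ]
[  30   42   50   48 1253] [324.53072626 240.93455706] [0.64904371 0.23614376 0.075     ] [0.65706456 0.23725511 0.045     ]
```

View pics/w9c.png

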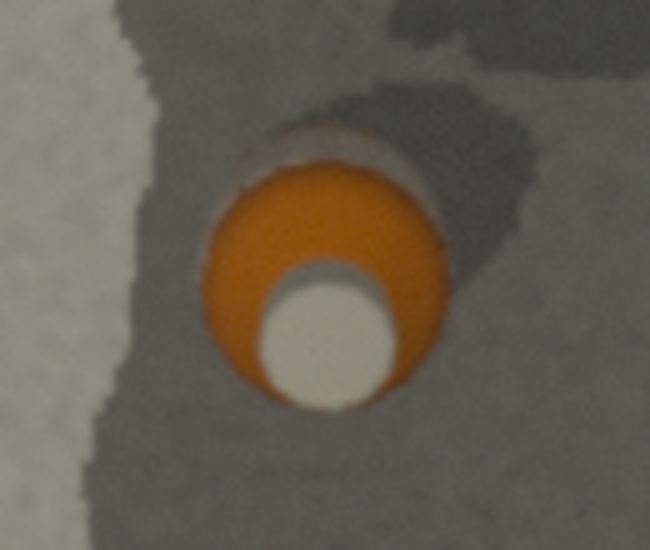

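Cap-based (0.663, 0.238) and silhouette (0.664, 0.238) positions agree. Grasp the bottle.

```bash
python3 -m jog '[[[0,0,0,2,0.2,1.3,1],[0,0,0,4.5,0,0,1],[0,0,0,4.5,0,0,1],[0,0,0,4,0,0,1],[0,0,0,1,0,0,1]]]' 25 && python3 -m jog '[[[0,0,0,0,0,0,1],[0,0,0,0,0,0,0.4],[0,0,0,0,0,0,0.3],[0,0,0,0,0,0,0.3],[0,0,0,0,0,0,0.3]]]' 25 && python3 -m jog '[[[0,0,0,0,0,0,0.3],[0,0,0,0,0,0,0.3],[0,0,0,-3,0,0,0.3],[0,0,0,-4,0,0,0.3],[0,0,0,-4,0,0,0.3]]]' 25; python3 -c "
from h import *
p,R=pose();delta(p,R,[.4695,.2365,.14],np.pi/2+.096)"
```

```text
time: 30.12
position: [0.6618, 0.2376, 0.0173]
ee_rot: [-0.077, 1.573, 0.074]
force: [-0.4, -0.1, 1.3]
gripper_width: 1.001
time: 30.75
position: [0.6633, 0.2382, 0.0201]
ee_rot: [-0.075, 1.569, 0.076]
force: [-0.9, -0.8, -0.1]
gripper_width: 0.612
time: 31.38
position: [0.6629, 0.2379, 0.1305]
ee_rot: [-0.076, 1.57, 0.075]
force: [-0.5, -0.5, -1.1]
gripper_width: 0.462
pos [0.6629 0.2379 0.1305] yaw 1.6668 turn [ 0.    -0.001  0.   ] shift cm old axes [ -0.94   1.72 -19.26] new axes [ -0.95   1.72 -19.26]
```

```bash
python3 -m jog '[[[0,0,0,0,0.4,-4.8,0.3],[0,0,0,0,0.4,-4.8,0.3],[0,0,0,0,0.4,-4.8,0.3],[0,0,0,0,0.5,-4.86,0.3],[0,0,0,0,0,0,0.3]]]' && python3 -m jog '[[[0,0,0,4,0,0,0.3],[0,0,0,3,0,0,0.3],[0,0,0,2,0,0,0.3],[0,0,0,0.8,0,0,0.3],[0,0,0,0,0,0,0.3]]]' && python3 -m jog '[[[0,0,0,0,0,0,0.3],[0,0,0,0,0,0,0.3],[0,0,0,0,0,0,0.3],[0,0,0,0,0,0,0.3],[0,0,0,0,0,0,0.3]]]'
```

```text
time: 32.0
position: [0.4666, 0.2367, 0.1296]
ee_rot: [-0.077, 1.571, 0.078]
force: [1.4, -0.3, -0.6]
gripper_width: 0.462
time: 32.62
position: [0.4702, 0.2363, 0.0316]
ee_rot: [-0.076, 1.57, 0.075]
force: [0.2, -0.4, -1.4]
gripper_width: 0.465
time: 33.25
position: [0.4698, 0.2365, 0.0317]
ee_rot: [-0.075, 1.569, 0.076]
force: [0.0, 1.3, -1.2]
gripper_width: 0.46
```

```bash
python3 -m jog '[[[0,0,0,0.15,0,0,0.3],[0,0,0,0,0,0,0.3],[0,0,0,0,0,0,0.3],[0,0,0,0,0,0,0.7],[0,0,0,0,0,0,0.7]]]' && python3 -m jog '[[[0,0,0,0,0,0,0.75],[0,0,0,-3,0,0,0.75],[0,0,0,-4,0,0,0.75],[0,0,0,-5,0,0,0.75],[0,0,0,-5,0,0,1]]]' && python3 -m jog '[[[0,0,0,-2.5,-3.6,1.9,1],[0,0,0,-2.5,-3.6,1.9,1],[0,0,0,-2.5,-3.6,1.9,1],[0,0,0,-2.5,-3.6,1.9,1],[0,0,0,0,0,0,1]]]' && python3 -m jog '[[[0,0,0,0,0,0,1],[0,0,0,0,0,0,1],[0,0,0,0,0,0,1],[0,0,0,0,0,0,1],[0,0,0,0,0,0,1]]]';python3 -c "
from fit import *
im,p,R=snap('w10');o=im.copy();print(p)
t=np.linspace(0,7,40)
M.update(rackon=box(.092,.046,.040,.066),trough_on=box(.104,.042,.01,.042),tips_on=box(.074,.054,.01,.056),bottle_on=cyl([(.022,.01),(.022,.055),(.011,.085)]))
for n,v in dict(rackon=[.482,.112,.096],trough_on=[.494,-.013,.096],tips_on=[.5172,-.262,.096],pad_left=[.470,.2365,.096],pad_middle=[.494,-.013,.096],pad_right=[.5172,-.262,.096],cooler=[.482,.112,.096],bottle_on=[.47,.2365,0]).items():
    u,c=fit(n,v,im,p,R);print(n,u.round(4),round(c,3));draw(o,n,v,p,R)
cv2.imwrite('pics/w10o.png',cv2.resize(np.vstack([o[60:320]]),None,fx=1.25,fy=1.25,interpolation=cv2.INTER_CUBIC))"
```

```text
time: 33.88
position: [0.4699, 0.2366, 0.0303]
ee_rot: [-0.075, 1.569, 0.076]
force: [-0.7, 0.8, 0.5]
gripper_width: 0.641
time: 34.5
position: [0.4696, 0.2363, 0.2018]
ee_rot: [-0.076, 1.57, 0.075]
force: [0.2, 1.4, 0.3]
gripper_width: 0.824
time: 35.12
position: [0.5611, 0.0975, 0.3019]
ee_rot: [-0.072, 1.567, 0.072]
force: [-0.2, 1.1, -0.7]
gripper_width: 1.0
time: 35.75
position: [0.5592, 0.1007, 0.3001]
ee_rot: [-0.076, 1.57, 0.076]
force: [0.4, 0.3, 1.1]
gripper_width: 0.999
[0.5592302  0.10065896 0.300115  ]
rackon [0.4814 0.1145 0.1059] 0.181
trough_on [ 0.4923 -0.0145  0.0917] 0.039
tips_on [ 0.5167 -0.2482  0.0724] 0.298
pad_left [0.4697 0.2356 0.1336] 0.067
pad_middle [ 0.4928 -0.014   0.0873] 0.062
pad_right [ 0.5184 -0.2646  0.1055] 0.161
cooler [0.4804 0.1105 0.1067] 0.068
bottle_on [0.47   0.2341 0.0399] 0.078
```

View pics/w10o.png

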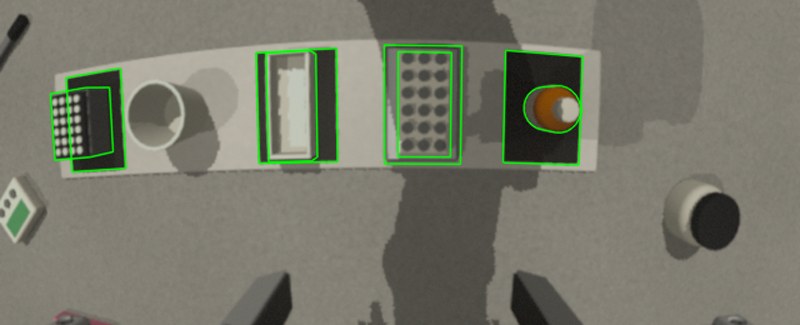

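```bash
python3 -c "
from fit import *
im,p,R=load('w10');g=im.min(2)
def dots(P,z,zz,inv,amin):
    q=wproj(P,p,R);x,y,w,h=cv2.boundingRect(q.astype(np.float32));s=g[y-4:y+h+4,x-6:x+w+4];s=cv2.resize(s,None,fx=4,fy=4,interpolation=cv2.INTER_CUBIC)
    s=255-s if inv else s
    m=cv2.adaptiveThreshold(s,1,cv2.ADAPTIVE_THRESH_MEAN_C,cv2.THRESH_BINARY,41,-8)
    n,_,st,ce=cv2.connectedComponentsWithStats(m)
    k=[i for i in range(1,n) if amin<st[i,4]<1500 and st[i,2]<45 and st[i,3]<45]
    c=(ce[k]+.5)/4-.5+[x-6,y-4];W=wpt(c,zz,p,R)[:,:2];print(len(k),W.mean(0).round(4),np.median(W,0).round(4),cv2.minAreaRect((W*1000).astype(np.float32)))
dots(box(.092,.046,.07,.075)([.482,.112,.096]),0,.074,True,150)
dots(box(.074,.054,.056,.06)([.5172,-.262,.096]),0,.059,False,40)
"
```

```text
18 [0.4797 0.111 ] [0.4796 0.1112] ((479.8451232910156, 111.06556701660156), (74.49093627929688, 28.401308059692383), 5.1173787117004395)
26 [ 0.5151 -0.2625] [ 0.5136 -0.2634] ((513.7643432617188, -262.2137451171875), (46.1178092956543, 69.91610717773438), 82.2091064453125)
```

```bash
python3 -c "
from h import *
a=get_image('side')[200:390,180:360,::-1];b=get_image('scene')[170:270,200:450,::-1]
a=cv2.resize(a,(540,570));b=cv2.resize(b,(750,300));cv2.imwrite('pics/fin.png',cv2.resize(np.hstack([a[:300*570//570+270],np.vstack([b,np.zeros((270,750,3),np.uint8)])]),None,fx=.6,fy=.6))"
```

```text
(no output)
```

View pics/fin.png

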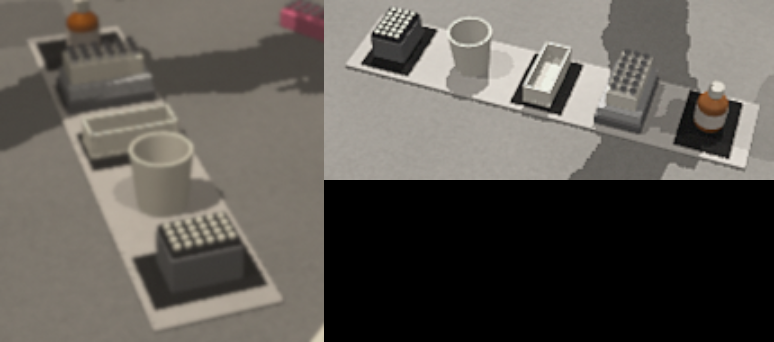

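Both views show all four parts seated and aligned, the bottle upright and the cup untouched.

```bash
python3 -c "
from workcell import *
print(job.job_done(),state()['time'])"
```

```text
the job is handed in; nothing more can be done
the job is handed in; nothing more can be done
```

The deck is laid out as asked and handed in at about 36 s. The white rack went onto the cooling block first. Then the trough went on the middle pad, the tip box on the right pad (next to the waste cup) and the bottle upright on the left pad (next to the cooling block). The gripper is open and clear of everything. I never touched the waste cup, the jar, or the pink and red look-alikes.

Last checks from the wrist camera:

| Part | Offset from its target | Remarks |
|---|---|---|
| Rack | about 1 mm from the cooling block's centre | long sides about 0.02 rad apart |
| Trough | under 1 mm from the pad's centre | turned within 0.01 rad of the pad |
| Bottle | about 2 mm from the pad's centre | upright |
| Tip box | about 2–3 mm from the pad's centre | 26 tip blobs found instead of 24, so a rough value |

**Checks that disagreed:**
- **Tip box:** its silhouette fit in the last view was poor (14 mm off along the deck). It is seen at a steep angle there, so I discounted that fit. The arm's position at release and the side view both put the box centred on its pad.
- **Rack:** three silhouette fits, two of them from views spoiled by shadow or an oblique angle, were 3–8 mm off. I relied on the tube-cap positions instead.

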